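Latch the praline display and hold its leg locked at length

TASK

Get the praline display stand ready: first swing the brass hook down until it rests in its catch. Then push the sprung sliding leg out until its needle points at the length mark and, with the leg held there, squeeze the sliding cam lever fully shut against the grip plate. Finish holding: keep squeezing lever and plate together with the needle at the mark and do not let go, so that the lock screw can be fitted; leave the gift box, dish and chocolate bar where they are.

Things in the scene. Friction and masses are not known exactly. Their poses are not given: they have to be found in the camera images.
- stand: Fixed display stand: dark wooden board 220 x 360 x 12 mm. Origin: centre of its underside, on the counter; +x is the way the leg slides out, z up. A tilted praline tray spans x +115 to +265, y +-150 mm, up to 90 mm above the counter. Its yaw varies; leg, hook and mark turn with it; it stays put.
- leg: Steel bar with aluminium carriage, slides 0 to 100 mm along the stand's +x. Origin: carriage centre on the board's top, 12 mm above the counter; axes as the stand's; home at (-60, -40, 12) mm in the stand frame. A spring pushes it home (-x), 4 N at home, 6 N fully out; it runs back if let go. Carriage x +-32, y +-17, top z 13 mm. It starts home, needle 35 to 80 mm short of the mark.
- pointer (a point): Tip of the leg's thin needle, which is 4 mm wide and sticks out from the push bar's -y end. At (26, -110, 20) mm in the leg frame.
- squeeze (a point): Point on the leg between grip plate and lever, at (13, 0, 36) mm in the leg frame. With the TCP here, tool pointing down and closing along the stand's y, fingers 18 mm wide touch the push bar's near face and close on both plates; fingertips 19 mm below it clear the carriage.
- push_bar (a point): Middle of the near (-x) face of the aluminium push bar across the leg, at (22, 0, 24) mm in the leg frame. The bar spans x 22 to 30, y -55 to +55, z 13 to 35 mm. Two open fingers standing either side of the plates (which stand just on its near side) push this face to slide the leg out.
- grip: Upright steel grip plate, rigid on the leg, 34 x 6 x 42 mm. Its origin is the leg's origin; the plate spans x -13 to +21, y -15 to -9, z 13 to 55 mm in the leg frame (outer face y = -15).
- lever: Cam lever: dark steel upright plate 34 x 6 x 42 mm facing the grip plate, sliding along y on the leg. Axes as the leg's. Origin: at the leg's origin when shut (outer face y = +15 in the leg frame, 30 mm over both plates), y = +14 mm when open (outer face +29, 44 mm over both; starts open). A spring opens it: 3 N open, 5.5 N shut; let go, it springs open.
- mark: Length mark: dark steel clip 18 x 24 mm on the scale strip along the board's -y side, with an upright blade 4 mm wide; top 38 mm above the counter. Origin: under the blade at the clip's +y edge (nearest the needle), 15 mm above the counter; axes as the stand's. The needle is at the mark when its tip's x in this frame is 0. Fixed.
- hook (a joint): Brass hook hinged on the board: 0 = level in its catch, larger = raised (starts at 0.7 to 1.1 rad, limit 1.4; stiff, 0.05 N m, stays where left). Arm reaches 82 mm from the hinge to the stand's +x when closed, 10 mm wide, 6 mm thick, with a 22 x 30 mm push pad 55 mm from the hinge. Push it over with closed fingers from above and behind (-x side).
- hook_hinge (a point): Hinge axis of the hook (axis along the stand's y), 42 mm above the counter, at (0, 90, 42) mm in the stand frame. The steel catch stands 78 mm from it towards +x, up to 42 mm above the counter.
- hook_pad (a point): Middle of the top face of the hook's push pad, 55 mm from the hinge along the arm; 45 mm above the counter when the hook is closed.
- gift_box: Bystander: gift box 74 x 74 x 66 mm, origin centre of underside. Leave alone.
- dish: Bystander: white dish, 90 mm across, 35 mm high, origin centre of underside. Leave alone.
- bar_pack: Bystander: wrapped chocolate bar 120 x 45 x 18 mm, origin centre of underside. Leave alone.

How it is judged:
On the way, in this order (a step that is already met when the one before it is completed fails the run):
1. the hook rests in its catch (value of joint hook below 0.08 rad), for 0.2 s.
2. the leg is held by the fingers with its needle at the mark, the lever still open (x of pointer in the frame of mark between -0.005 and 0.005 m and y of lever in the frame of leg above 0.008 m and contact force between the fingers and leg above 1 N), for 0.2 s.
3. the lever is squeezed shut against the grip plate with the needle at the mark (x of pointer in the frame of mark between -0.005 and 0.005 m and y of lever in the frame of leg below 0.002 m and contact force between the fingers and grip above 2 N and contact force between the fingers and lever above 2 N), for 0.3 s.
At the end, for the whole second after the job is handed in: Hook within 0.08 rad of closed; needle tip within 5 mm of the mark along the slide; cam lever within 2 mm of shut; the fingers still press both the grip plate and the lever with more than 2 N each (all of step 3 and value of joint hook below 0.08 rad); the arm keeps its last pose, push and grip.
It fails at once if the cam lever is closed while the needle is more than 10 mm from the mark (y of lever in the frame of leg below 0.005 m and (x of pointer in the frame of mark below -0.01 m or x of pointer in the frame of mark above 0.01 m)).
It fails at once if the gift box is moved more than 20 mm (distance of gift_box from where it was at the start of the episode above 0.02 m).
It fails at once if the dish is moved more than 20 mm (distance of dish from where it was at the start of the episode above 0.02 m).
It fails at once if the chocolate bar is moved more than 20 mm (distance of bar_pack from where it was at the start of the episode above 0.02 m).
It also fails if it takes over 48 s, if anything falls off the work surface, if the arm or the gripper's body presses on something with over 40 N, if the wrist force passes 120 N, or if a joint passes its speed limit or range.

ROBOT

A 7-joint arm with a two-finger parallel gripper is mounted at the origin on the work surface. World frame = base frame: x ahead of the robot, y to its left, z up, the work surface at z = 0. Lengths are in m, angles in rad, forces in N, time in s.
With the tool pointing down it reaches from about 0.425 to 0.925 m from the base axis. Payload 6.8 kg.
Tool frame: the origin (TCP) lies between the finger pads, 19 mm behind the fingertips; this is the grasp point; z points along the fingers, y is the line along which they close (so a half turn about z gives the same grasp; the last joint's range is limited). The gripper opens to 85 mm and grips with 20 to 120 N. Pads are 22 mm wide; open, the fingers measure 114 mm over their backs; the gripper's body (76 mm by 85 mm) begins 54 mm behind the grasp point. The pads swing forward as they close: fully open they stand 13 mm farther back than shut.
Start: joints at [1.225, 0.477, 0.022, 1.555, -0.011, 1.109, -0.083], TCP at [0.159, -0.656, 0.25] pointing down, gripper open.
Joint ranges: [-2.96, 2.96], [-0.34, 2.1], [-1.41, 1.46], [0.24, 2.44], [-1.37, 4.51], [0.17, 1.92], [-2.96, 2.96]. Speed limits (rad/s): [2.39, 2.39, 3.14, 3.14, 3.14, 3.14, 3.14].

INTERFACE

Orientations are given as a unit quaternion [w, x, y, z].
In Python, from station import * gives the robot as it stands.
- The arm moves only by the tool jog_arm, never from a script. Its argument "moves" is one flat list of numbers, 7 for each row, row after row: the shift along the tool's x, y, z normalised to -1 to 1, where 1 is 20 mm, then the turn, a rotation vector about the tool's x, y, z normalised to -1 to 1, where 1 is 4 degrees, then the opening, from 0 (shut) to 1 (fully open). In form: [x, y, z, rx, ry, rz, claw, x, y, z, rx, ry, rz, claw, ...]. A call has exactly 8 rows; each row shifts and turns the commanded pose from where the row before left it, along the tool's axes as they then stand; what a row does not reach is not made up. A row lasts 1/12 s, in which the tool goes at most 41.7 mm and 7.16 degrees, less where a joint would pass 70% of its speed; a pose out of reach is approached as far as the arm can. A call with a number of a shift or a turn outside -1 to 1 is refused whole. A call with a gripper value outside its range is refused whole. The fingers move at their own pace and stop on an object; "grip_force" is the grip in N (left out, the last holds). Time passes only in rows, so rows that do not move let the fingers close, or fill a call up. It gives the time, the measured TCP pose, the force, the opening and the grip force at its end, in the units of the state.
- get_obs(): the state, without advancing time (a new reading comes with each control period).
- read_camera(name): name is "scene" or "top" or "wrist"; returns a dict with "color" (420x560x3 uint8, blue, green, red), "fx", "fy", "cx", "cy" (pixels), "rvec" (rotation vector, rad) and "tvec" (3), from world to camera coordinates, as OpenCV has them. Camera axes: x right, y down, z forward; pixel columns grow to the right and rows downward; lengths in m; the calibration is good to about 2 mm. The wrist camera is an equidistant fisheye: a pixel r from the principal point sees the ray r / f radians off the axis. A picture is of the moment at which its call begins. There is no depth.
- hand_in(): hands the job in; it is judged then, once.
The state is a dict: "t": time; "q": joint angles; "joint_vel": joint speeds; "joint_torque": joint torques, N m; "eef_pos": TCP position; "tool_rot": TCP orientation; "contact_force": force on the tool from outside, world axes, zero at the start; "torque": the same for the moment, N m; "gripper_width": opening from 0.0 (shut) to 1.0 (fully open); "grasp_force": force on a finger pad.
Only numpy, scipy, OpenCV 4.12 (cv2) and the standard library are available. Lean on these libraries where they do the work, as an engineer would, in place of code of your own. Each camera call takes 0.05 s, during which the arm holds its last target. There are 200 camera calls.

## Working session

There is one attempt and no reset: what is moved stays moved. The work goes in short steps, Python scripts to look and compute and a tool call to move; the robot and the scene stay as the last step left them, time stands still between calls to the robot, and variables do not carry over. Pictures are saved under pics/ and viewed, at most 10 in all, crops included, and the job is handed in when it is done.

Besides the shell and the picture viewer there is one more tool, called after "Call:" as name(argument=value, ...) on one line, values as JSON. jog_arm: Moves the arm, as the interface text tells. Scaled input: -1 to 1 covers 20 mm each way for a shift and 4 degrees each way for a turn. Its arguments: {"type":"object","properties":{"moves":{"type":"array"},"grip_force":{"type":"number"}},"required":["moves"]}

```bash
mkdir -p pics
cat > h.py <<'E'
from station import *
import numpy as np, cv2
def ray(c,u,v):
    R=cv2.Rodrigues(np.array(c["rvec"],float))[0]; t=np.array(c["tvec"],float).ravel()
    d=np.array([(u-c["cx"])/c["fx"],(v-c["cy"])/c["fy"],1.])
    return -R.T@t, R.T@(d/np.linalg.norm(d))
def plane(c,u,v,z):
    o,d=ray(c,u,v); return o+d*(z-o[2])/d[2]
def tri(c1,p1,c2,p2):
    o1,d1=ray(c1,*p1);o2,d2=ray(c2,*p2)
    s=np.linalg.lstsq(np.c_[d1,-d2],o2-o1,rcond=None)[0]
    a,b=o1+s[0]*d1,o2+s[1]*d2; return (a+b)/2,np.linalg.norm(a-b)
def proj(c,P):
    return cv2.projectPoints(np.array(P,float).reshape(-1,1,3),np.array(c["rvec"],float),np.array(c["tvec"],float),np.array([[c["fx"],0,c["cx"]],[0,c["fy"],c["cy"]],[0,0,1.]]),None)[0].reshape(-1,2)
E
python3 - <<'E'
from h import *
import pickle
for n in("scene","top"):
    c=read_camera(n); pickle.dump(c,open(n+".pkl","wb")); cv2.imwrite(f"pics/{n}0.png",cv2.resize(c["color"],(800,600),interpolation=cv2.INTER_CUBIC))
    R=cv2.Rodrigues(np.array(c["rvec"],float))[0];print(n,c["fx"],-R.T@np.array(c["tvec"]).ravel(),R.round(2).tolist())
o=get_obs();print(o)
E
```

```text
scene 381.9305878347559 [ 1.04970112 -0.57543854  0.59996702] [[0.82, 0.58, -0.01], [0.34, -0.49, -0.8], [-0.47, 0.65, -0.59]]
top 442.5247092060286 [0.48515154 0.03292923 1.1828707 ] [[0.01, -1.0, -0.01], [-0.99, -0.01, -0.13], [0.13, 0.01, -0.99]]
{'t': 0.1, 'q': array([ 1.22488886,  0.4777036 ,  0.02239231,  1.55638695, -0.01153011,
        1.10929497, -0.08309213]), 'joint_vel': array([ 0.00149015, -0.00210325,  0.00108966, -0.00346722,  0.00073143,
       -0.0009015 ,  0.00051106]), 'joint_torque': array([ 4.05095067e-03, -5.97760499e+01,  1.61377285e+00, -2.81954920e+01,
        1.28530574e-02,  5.10197977e-03,  2.77205663e-05]), 'eef_pos': array([ 0.15885722, -0.65550622,  0.24911863]), 'tool_rot': array([-8.17248281e-04,  9.92940711e-01,  1.18608818e-01, -1.56481115e-04]), 'contact_force': array([ 0.15636967,  0.05969615, -0.44033274]), 'torque': array([ 0.0224847 , -0.00972644, -0.0395831 ]), 'grasp_force': 0.0, 'gripper_width': 0.9983031586472914}
```

View pics/top0.png

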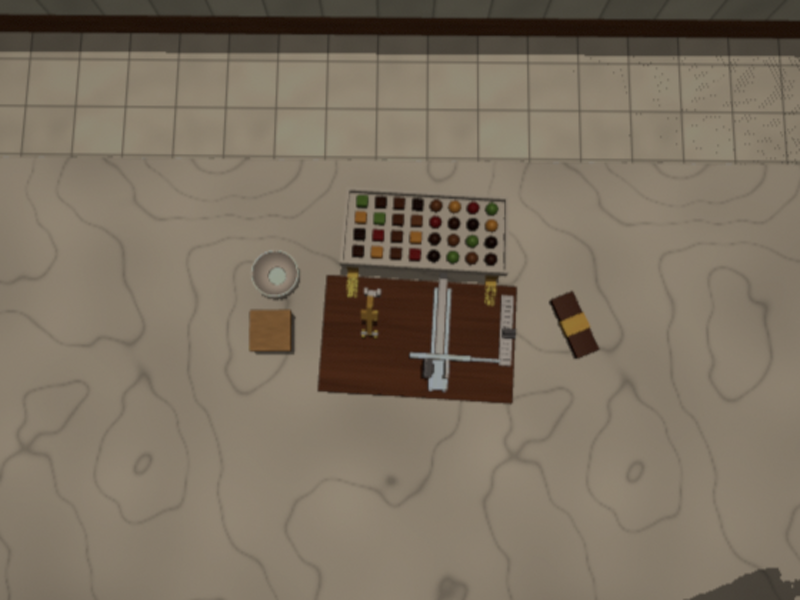

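View pics/scene0.png

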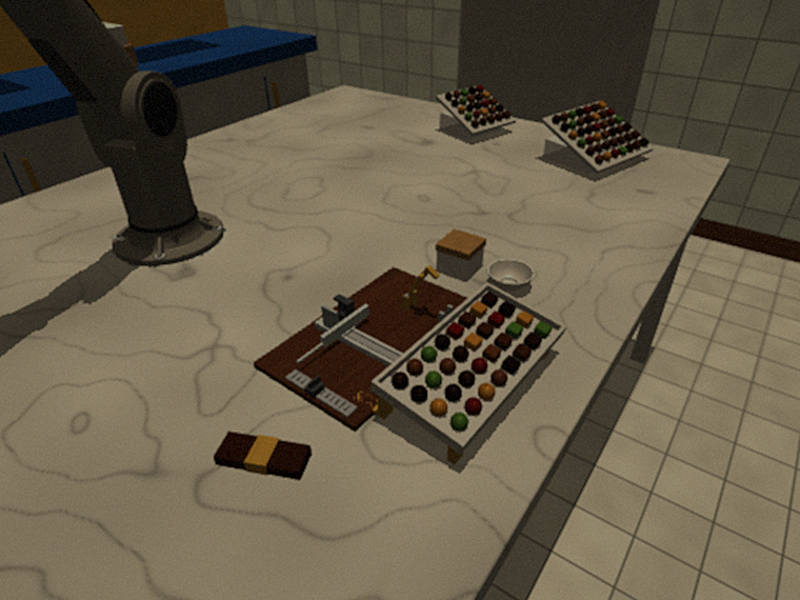

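The top view shows the board with corners near (328,276), (319,390), (513,402) and (517,286) at 800 px scale, the hook at (370,315), the leg plates at (435,370) and the mark at (508,333). I'll enlarge both views for pixel picks.

Run:
```python
from h import *
import pickle
t=pickle.load(open("top.pkl","rb"));s=pickle.load(open("scene.pkl","rb"))
a=cv2.convertScaleAbs(t["color"][185:285,215:370],alpha=1.6);b=cv2.convertScaleAbs(s["color"][180:300,175:335],alpha=2)
cv2.imwrite("pics/t1.png",cv2.resize(a,None,fx=5,fy=5,interpolation=cv2.INTER_CUBIC));cv2.imwrite("pics/s1.png",cv2.resize(b,None,fx=5,fy=5,interpolation=cv2.INTER_CUBIC))
```

```text
(no output)
```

View pics/t1.png

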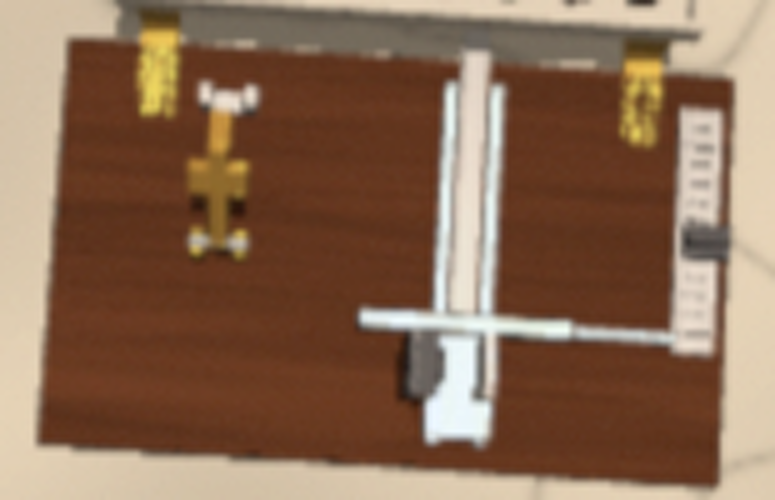

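View pics/s1.png

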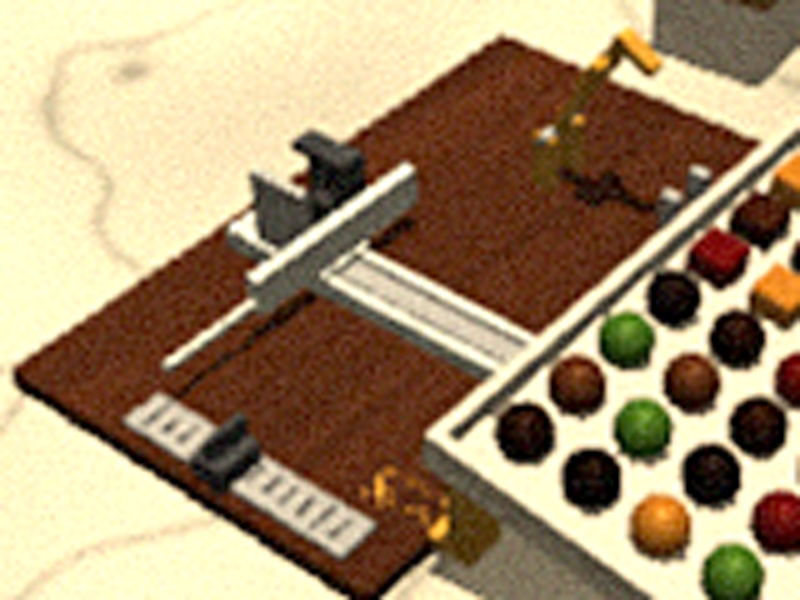

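The top crop shows board corners (70,38), (733,78), (38,445) and (718,485), the bar from (360,318) to (572,328), the needle tip at (672,340) and the blade at (705,241). The scene crop shows the needle tip at (168,365), bar top ends at (411,170) and (252,280), the blade top near (240,420), and the raised hook pad at (640,50).

```bash
cat >> h.py <<'E'
import pickle
def P(n,u,v): o=dict(t=(215,185),s=(175,180))[n]; return ((u+.5)/5-.5+o[0],(v+.5)/5-.5+o[1])
E
python3 - <<'E'
from h import *
t=pickle.load(open("top.pkl","rb"));s=pickle.load(open("scene.pkl","rb"))
pt=lambda u,v,z:plane(t,*P("t",u,v),z); ps=lambda u,v,z:plane(s,*P("s",u,v),z)
loc=np.array([[110,180],[110,-180],[-110,180],[-110,-180]])/1e3
def fit(a,b):
    a0,b0=a.mean(0),b.mean(0);A=a-a0;B=b-b0
    y=np.arctan2((A[:,0]*B[:,1]-A[:,1]*B[:,0]).sum(),(A*B).sum());R=np.array([[np.cos(y),-np.sin(y)],[np.sin(y),np.cos(y)]])
    return y,b0-R@a0,R,np.abs(b-(a@R.T+b0-R@a0)).max()
W=np.array([pt(*p,.012)[:2] for p in((70,38),(733,78),(38,445),(718,485))]);y,o,R,e=fit(loc,W);print("top",np.degrees(y),o,e)
# scene: corners -x-y (18,375), -x+y (505,38), +x+y (757,143), +x-y(375,597)
W2=np.array([ps(*p,.012)[:2] for p in((375,597),(18,375),(505,38))]);y2,o2,R2,e2=fit(np.array([loc[1],loc[3],loc[2]]),W2);print("scene",np.degrees(y2),o2,e2)
st=lambda p:np.r_[R.T@(p[:2]-o),p[2]]
for n,a,b in(("needle",(672,340),(168,365)),("bar+y",(360,318),(411,170)),("bar-y",(572,328),(252,280)),("blade",(705,241),(240,420)),("hookpad",(218,182),(640,52)),("catch",(229,98),(685,185)),("leverTop",(422,365),(335,150))):
    X,g=tri(t,P("t",*a),s,P("s",*b));print(n,X.round(4),"gap",round(g,4),"stand",(st(X)*1e3).round(1))
for n,p,z in(("needle",(672,340),.032),("blade",(705,241),.038),("hinge",(218,243),.042),("bar+y",(360,318),.047),("bar-y",(572,328),.047)):
    print("plane",n,(st(pt(*p,z))*1e3).round(1))
for n,p,z in(("needle",(168,365),.032),("blade",(240,420),.038)): print("scene",n,(st(ps(*p,z))*1e3).round(1))
E
```

```text
top -2.7142646029314768 [ 0.59606617 -0.01393824] 0.0020631922184401463
scene -2.6393370563383565 [ 0.60007059 -0.01396331] 0.002875101504064559
needle [ 0.5539 -0.1599  0.0336] gap 0.0 stand [ -35.3 -147.8   33.6]
bar+y [0.5626 0.0023 0.0452] gap 0.0008 stand [-34.2  14.7  45.2]
bar-y [ 0.5581 -0.1068  0.0479] gap 0.001 stand [-33.5 -94.5  47.9]
blade [ 0.6068 -0.1744  0.0404] gap 0.0054 stand [  18.3 -159.7   40.4]
hookpad [0.6332 0.0802 0.0967] gap 0.0197 stand [32.6 95.8 96.7]
catch [0.6771 0.0718 0.0416] gap 0.0011 stand [76.8 89.5 41.6]
leverTop [ 0.5391 -0.0275  0.0653] gap 0.0038 stand [-56.3 -16.3  65.3]
plane needle [ -35.1 -148.    32. ]
plane blade [  16.8 -162.2   38. ]
plane hinge [ 0.  89.9 42. ]
plane bar+y [-34.6  14.4  47. ]
plane bar-y [-33.1 -94.3  47. ]
scene needle [ -36.7 -146.7   32. ]
scene blade [  18.3 -156.2   38. ]
```

Call:
jog_arm(moves=[0.6,-1,0,0,0,1,0,0.6,-1,0,0,0,1,0,0.6,-1,0,0,0,1,0,0.6,-1,0,0,0,1,0,0.6,-1,0,0,0,0.08,0,0.6,-1,0,0,0,0,0,0.6,-1,0,0,0,0,0,0.6,-1,0,0,0,0,0], grip_force=40)

```text
t: 0.77
eef_pos: [0.2478, -0.4916, 0.2497]
tool_rot: [-0.0, 1.0, -0.024, -0.0]
contact_force: [0.6, -0.5, -0.0]
gripper_width: -0.002
grasp_force: 0.0
```

```bash
cat >> h.py <<'E'
from scipy.spatial.transform import Rotation as Ro
YAW=np.radians(-2.7);O=np.array([.597,-.0145])
def S(p): c,s=np.cos(YAW),np.sin(YAW); d=np.array(p[:2])-O; return (np.r_[c*d[0]+s*d[1],-s*d[0]+c*d[1],p[2]]*1e3).round(1)
def stat():
    o=get_obs();q=o["tool_rot"];R=Ro.from_quat([q[1],q[2],q[3],q[0]]).as_matrix()
    print("t",round(o["t"],2),"stand",S(o["eef_pos"]),"toolx yaw",np.degrees(np.arctan2(R[1,0],R[0,0])).round(2),"z",R[:,2].round(3),"F",o["contact_force"].round(1),"w",round(o["gripper_width"],3),"gf",round(o["grasp_force"],1))
E
python3 -c "from h import *;stat()"
```

```text
t 0.77 stand [-326.3 -493.   249.7] toolx yaw -2.7 z [-0.     0.001 -1.   ] F [ 0.6 -0.5 -0. ] w -0.002 gf 0.0
```

Call:
jog_arm(moves=[0.6,-1,0,0,0,0,0,0.6,-1,0,0,0,0,0,0.6,-1,0,0,0,0,0,0.6,-1,0,0,0,0,0,0.6,-1,0,0,0,0,0,0.6,-1,0,0,0,0,0,0.6,-1,0,0,0,0,0,0.6,-1,0,0,0,0,0])

```text
t: 1.43
eef_pos: [0.3511, -0.3364, 0.2498]
tool_rot: [-0.0, 1.0, -0.024, -0.0]
contact_force: [0.2, -0.2, 1.0]
gripper_width: -0.001
grasp_force: 0.0
```

Call:
jog_arm(moves=[0.6,-1,0,0,0,0,0,0.6,-1,0,0,0,0,0,0.6,-1,0,0,0,0,0,0.6,-1,0,0,0,0,0,0.6,-1,0,0,0,0,0,0.6,-1,0,0,0,0,0,0.6,-1,0,0,0,0,0,0.6,-1,0,0,0,0,0])

```text
t: 2.1
eef_pos: [0.4545, -0.1812, 0.2498]
tool_rot: [-0.0, 1.0, -0.024, -0.0]
contact_force: [0.9, -0.9, -0.8]
gripper_width: -0.003
grasp_force: 0.0
```

Call:
jog_arm(moves=[0.6,-1,0,0,0,0,0,0.6,-1,0,0,0,0,0,0.6,-1,0,0,0,0,0,0.6,-1,0,0,0,0,0,0.6,-1,0,0,0,0,0,0.6,-1,0,0,0,0,0,0,0,0,0,0,0,0,0,0,0,0,0,0,0])

```text
t: 2.77
eef_pos: [0.532, -0.0645, 0.2496]
tool_rot: [-0.0, 1.0, -0.022, -0.0]
contact_force: [-0.2, -0.5, 0.6]
gripper_width: -0.001
grasp_force: 0.0
```

Run:
```python
from h import *
stat()
s=pickle.load(open("scene.pkl","rb"))
# hook pad / arm: intersect scene ray with vertical plane stand y=90
o,d=ray(s,*P("s",640,52)); c,sn=np.cos(YAW),np.sin(YAW); n=np.array([-sn,c,0]);k=(.09-n[:2]@(o[:2]-O))/0+0 if 0 else 0
l=(.09-n[:2]@(o[:2]-O))/(n@d); X=S(o+l*d); print("pad",X,np.degrees(np.arctan2(X[2]-42,X[0])))
```

```text
t 2.77 stand [-62.6 -53.  249.6] toolx yaw -2.54 z [-0.001  0.    -1.   ] F [-0.2 -0.5  0.6] w -0.001 gf 0.0
pad [ 47.8  90.  107.7] 53.96225727657633
```

Call:
jog_arm(moves=[0.42,-0.9,0,0,0,0,0,0.42,-0.9,0,0,0,0,0,0.42,-0.9,0,0,0,0,0,0.42,-0.9,0,0,0,0,0,0.42,-0.9,0,0,0,0,0,0.42,-0.9,0,0,0,0,0,0.42,-0.9,0,0,0,0,0,0.42,-0.9,0,0,0,0,0])

```text
t: 3.43
eef_pos: [0.6057, 0.0738, 0.2496]
tool_rot: [0.001, 1.0, -0.025, -0.0]
contact_force: [-0.0, -0.0, -0.2]
gripper_width: 0.001
grasp_force: 0.0
```

Call:
jog_arm(moves=[0,0,1,0,0,0,0,0,0,1,0,0,0,0,0,0,1,0,0,0,0,0,0,1,0,0,0,0,0,0,1,0,0,0,0,0,0,1,0,0,0,0,0,0,1,0,0,0,0,0,0,0,0,0,0,0])

```text
t: 4.1
eef_pos: [0.6027, 0.0723, 0.1059]
tool_rot: [0.001, 1.0, -0.024, -0.004]
contact_force: [-0.8, 0.4, -0.8]
gripper_width: -0.003
grasp_force: 0.0
```

Run:
```python
from h import *
stat()
s=read_camera("scene");cv2.imwrite("pics/s2.png",cv2.resize(cv2.convertScaleAbs(s["color"][120:300,175:415],alpha=2),None,fx=3,fy=3,interpolation=cv2.INTER_CUBIC))
```

```text
t 4.1 stand [  1.6  87.  105.9] toolx yaw -2.79 z [-0.007 -0.002 -1.   ] F [-0.8  0.4 -0.8] w -0.003 gf 0.0
```

View pics/s2.png

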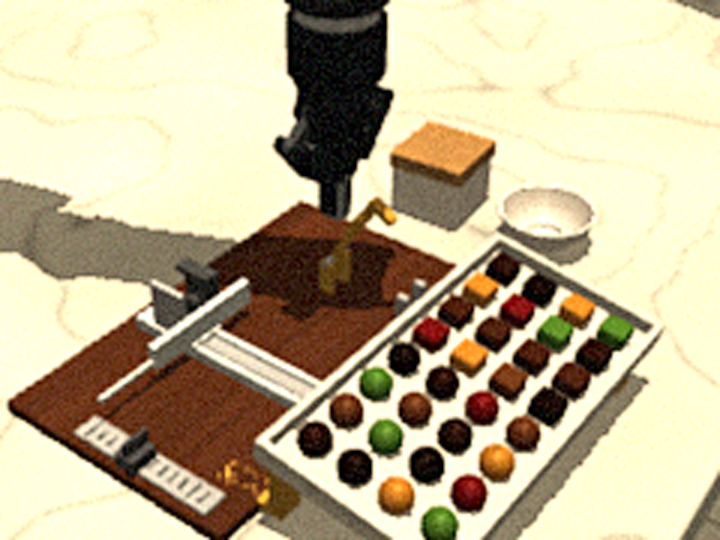

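The finger at (335,205) stands behind the raised brass arm, whose tip is at (385,213). Next I push the hook over.

Call:
jog_arm(moves=[0.5,-0.1,0.2,0,0,0,0,0.5,0,0.2,0,0,0,0,0.5,0,0.3,0,0,0,0,0.5,0,0.3,0,0,0,0,0.3,0,0.3,0,0,0,0,0,0,0.3,0,0,0,0,0,0,0.3,0,0,0,0,0,0,0,0,0,0,0])

```text
t: 4.82
eef_pos: [0.651, 0.0746, 0.0704]
tool_rot: [0.0, 1.0, -0.023, -0.001]
contact_force: [-0.8, -0.3, -0.5]
gripper_width: -0.001
grasp_force: 0.0
```

```bash
python3 -c "from h import *;stat()"
```

```text
t 4.82 stand [49.7 91.6 70.4] toolx yaw -2.68 z [-0.002 -0.    -1.   ] F [-0.8 -0.3 -0.5] w -0.001 gf 0.0
```

Call:
jog_arm(moves=[0,0,0.1,0,0,0,0,0,0,0.1,0,0,0,0,0,0,0.08,0,0,0,0,0,0,0.05,0,0,0,0,0,0,0,0,0,0,0,0,0,0,0,0,0,0,0,0,0,0,0,0,0,0,0,0,0,0,0,0])

```text
t: 5.48
eef_pos: [0.6518, 0.0747, 0.0655]
tool_rot: [-0.0, 1.0, -0.024, 0.0]
contact_force: [0.1, -0.3, -0.5]
gripper_width: 0.002
grasp_force: 0.0
```

Run:
```python
from h import *
stat()
s=read_camera("scene");cv2.imwrite("pics/s3.png",cv2.resize(cv2.convertScaleAbs(s["color"][150:270,235:395],alpha=2),None,fx=4,fy=4,interpolation=cv2.INTER_CUBIC))
```

```text
t 5.48 stand [50.6 91.7 65.5] toolx yaw -2.69 z [ 0.  0. -1.] F [ 0.1 -0.3 -0.5] w 0.002 gf 0.0
```

View pics/s3.png

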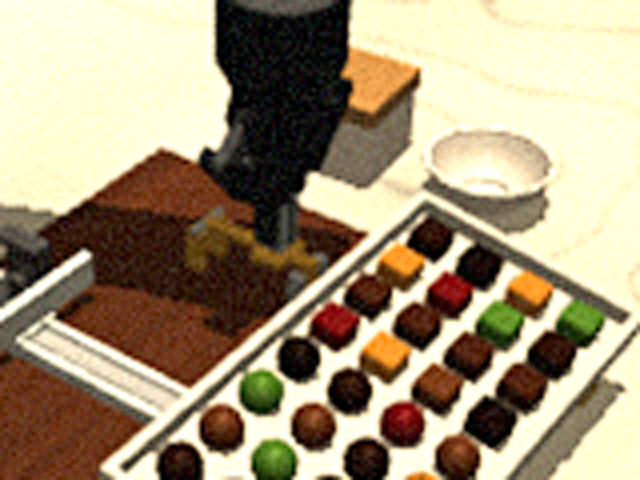

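The hook now looks level in the catch, from (200,235) to (320,265). I'll press slightly further to confirm it has seated.

Call:
jog_arm(moves=[0,0,0.05,0,0,0,0,0,0,0.05,0,0,0,0,0,0,0.05,0,0,0,0,0,0,0,0,0,0,0,0,0,0,0,0,0,0,0,0,0,0,0,0,0,0,0,0,0,0,0,0,0,0,0,0,0,0,0])

```text
t: 6.2
eef_pos: [0.652, 0.0748, 0.0636]
tool_rot: [0.0, 1.0, -0.024, 0.0]
contact_force: [-3.3, -1.7, 9.4]
gripper_width: -0.002
grasp_force: 4.7
```

Call:
jog_arm(moves=[0,0,-0.5,0,0,0,0,0,0,-1,0,0,0,0,0,0,-1,0,0,0,0,0,0,-1,0,0,0,0,0,0,-1,0,0,0,0,-0.5,0.5,0,0,0,0,0.9,-0.7,0.9,0,0,0,0,0.9,-0.7,0.9,0,0,0,0,0.9])

```text
t: 6.87
eef_pos: [0.6116, 0.031, 0.1533]
tool_rot: [-0.0, 1.0, -0.023, 0.001]
contact_force: [-0.2, -0.9, -0.2]
gripper_width: 0.422
grasp_force: 0.0
```

Call:
jog_arm(moves=[-0.8,0.9,0,0,0,0,0.9,-0.8,0.9,0,0,0,0,0.9,-0.7,0.9,0,0,0,0,0.9,-0.7,0.9,0,0,0,0,0.9,-0.6,0.7,0,0,0,0,0.9,0,0,0,0,0,0,0.9,0,0,0,0,0,0,0.9,0,0,0,0,0,0,0.9])

```text
t: 7.53
eef_pos: [0.5364, -0.0513, 0.1529]
tool_rot: [-0.0, 1.0, -0.023, 0.001]
contact_force: [0.2, 0.2, 0.3]
gripper_width: 0.9
grasp_force: 0.0
```

Run:
```python
from h import *
stat()
c=read_camera("wrist");cv2.imwrite("pics/w4.png",cv2.convertScaleAbs(c["color"],alpha=1.8))
```

```text
t 7.53 stand [-58.8 -39.6 152.9] toolx yaw -2.67 z [ 0.001  0.    -1.   ] F [0.2 0.2 0.3] w 0.9 gf 0.0
```

View pics/w4.png

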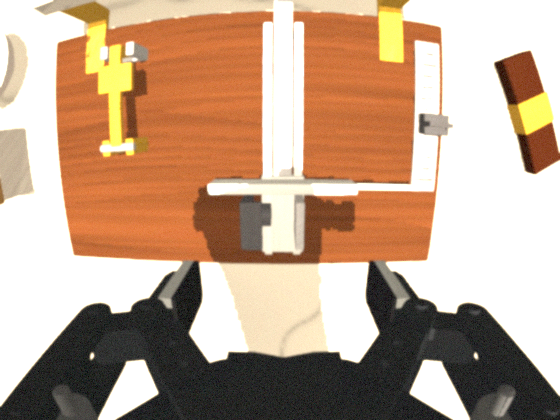

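The wrist view shows the hook closed on its catch, the bar from (209,188) to (357,188), the needle tip at (435,187) and the mark blade near (435,125). I'll measure the needle and mark from here.

```bash
cat >> h.py <<'E'
def wplane(c,u,v,z):
    R=cv2.Rodrigues(np.array(c["rvec"],float))[0]; t=np.array(c["tvec"],float).ravel()
    m=np.array([(u-c["cx"])/c["fx"],(v-c["cy"])/c["fy"]]);th=np.linalg.norm(m)
    d=R.T@np.r_[np.sin(th)*m/th,np.cos(th)];o=-R.T@t; return S(o+d*(z-o[2])/d[2])
E
python3 - <<'E'
from h import *
c=read_camera("wrist")
for n,p,z in(("needle",(434,187),.032),("blade",(435,125),.038),("bladeL",(422,125),.038),("bar+y",(209,188),.047),("bar-y",(357,188),.047),("cornerL",(75,255),.012),("cornerR",(428,262),.012),("corner+R",(440,27),.012)): print(n,wplane(c,*p,z))
cv2.imwrite("pics/w5.png",cv2.resize(cv2.convertScaleAbs(c["color"][85:205,340:460],alpha=1.5),None,fx=5,fy=5,interpolation=cv2.INTER_CUBIC))
E
```

```text
needle [ -35.8 -164.    32. ]
blade [  15.1 -158.    38. ]
bladeL [  14.2 -146.5   38. ]
bar+y [-35.1  15.3  47. ]
bar-y [-35.  -93.5  47. ]
cornerL [-109.7  177.2   12. ]
cornerR [-112.5 -178.3   12. ]
corner+R [ 105.7 -176.4   12. ]
```

View pics/w5.png

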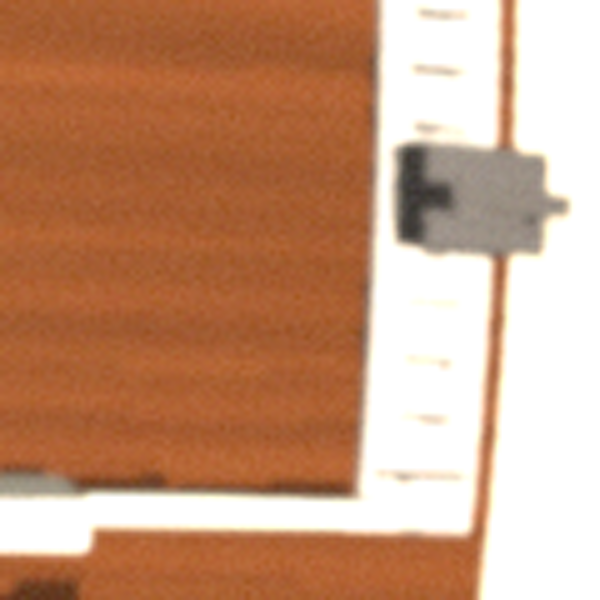

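The crop shows the needle centreline at row 187 and the blade at about rows 123–126. Together with the other views this gives about 52 mm of travel. I'll descend behind the bar.

Call:
jog_arm(moves=[0,0,1,0,0,0,0.9,0,0,1,0,0,0,0.9,0,0,1,0,0,0,0.9,0,0,1,0,0,0,0.9,0,0,0.7,0,0,0,0.9,0,0,0.4,0,0,0,0.9,0,0,0.25,0,0,0,0.9,0,0,0,0,0,0,0.9])

```text
t: 8.3
eef_pos: [0.5357, -0.0514, 0.0447]
tool_rot: [-0.0, 1.0, -0.023, -0.001]
contact_force: [0.9, -0.4, 0.6]
gripper_width: 0.898
grasp_force: 0.0
```

Call:
jog_arm(moves=[0.3,0,0,0,0,0,0.9,0.3,0,0,0,0,0,0.9,0.3,0,0,0,0,0,0.9,0.3,0,0,0,0,0,0.9,0.3,0,0,0,0,0,0.9,0.3,0,0,0,0,0,0.9,0,0,0,0,0,0,0.9,0,0,0,0,0,0,0.9])

```text
t: 8.97
eef_pos: [0.5718, -0.0535, 0.0458]
tool_rot: [-0.0, 1.0, -0.024, -0.0]
contact_force: [-3.5, 0.9, 3.2]
gripper_width: 0.907
grasp_force: 2.0
```

```bash
python3 -c "from h import *;stat()"
```

```text
t 8.97 stand [-23.3 -40.2  45.8] toolx yaw -2.71 z [-0.  0. -1.] F [-3.5  0.9  3.2] w 0.907 gf 2.0
```

Call:
jog_arm(moves=[0.3,0,0,0,0,0,0.9,0.3,0,0,0,0,0,0.9,0.3,0,0,0,0,0,0.9,0.3,0,0,0,0,0,0.9,0.15,0,0,0,0,0,0.9,0,0,0,0,0,0,0.9,0,0,0,0,0,0,0.9,0,0,0,0,0,0,0.9])

```text
t: 9.63
eef_pos: [0.5984, -0.055, 0.0457]
tool_rot: [0.0, 1.0, -0.024, -0.0]
contact_force: [-4.0, 0.5, 3.1]
gripper_width: 0.898
grasp_force: 2.4
```

Run:
```python
from h import *
stat()
w=read_camera("wrist");t=read_camera("top");s=read_camera("scene")
for n,c in zip("wts",(w,t,s)): pickle.dump(c,open(n+"6.pkl","wb"))
z=lambda c,r,f:cv2.resize(cv2.convertScaleAbs(c["color"][r[0]:r[1],r[2]:r[3]],alpha=1.5),(400,300),interpolation=cv2.INTER_CUBIC)
a=z(w,(90,210,330,490),0);b=z(t,(205,265,300,380),0);d=z(s,(235,295,190,270),0)
cv2.imwrite("pics/m6.png",np.vstack([np.hstack([a,b]),np.hstack([d,cv2.resize(w["color"],(400,300))])]))
```

```text
t 9.63 stand [  3.3 -40.4  45.7] toolx yaw -2.7 z [-0. -0. -1.] F [-4.   0.5  3.1] w 0.898 gf 2.4
```

View pics/m6.png

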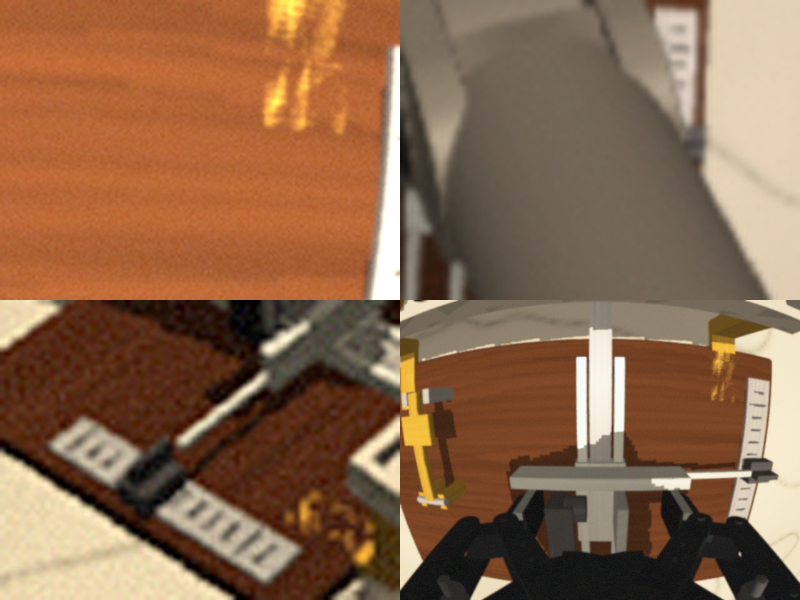

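The needle tip in the scene panel is at (178,143), almost at the blade near (168,145), and the wrist panel agrees. I'll take one accurate zoom.

Run:
```python
from h import *
w=pickle.load(open("w6.pkl","rb"));s=pickle.load(open("s6.pkl","rb"))
z=lambda c,x,y:cv2.resize(cv2.convertScaleAbs(c["color"][y:y+50,x:x+40],alpha=1.8),None,fx=10,fy=10,interpolation=cv2.INTER_CUBIC)
cv2.imwrite("pics/z7.png",np.hstack([z(w,475,200),z(s,205,245)]))
```

```text
(no output)
```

View pics/z7.png

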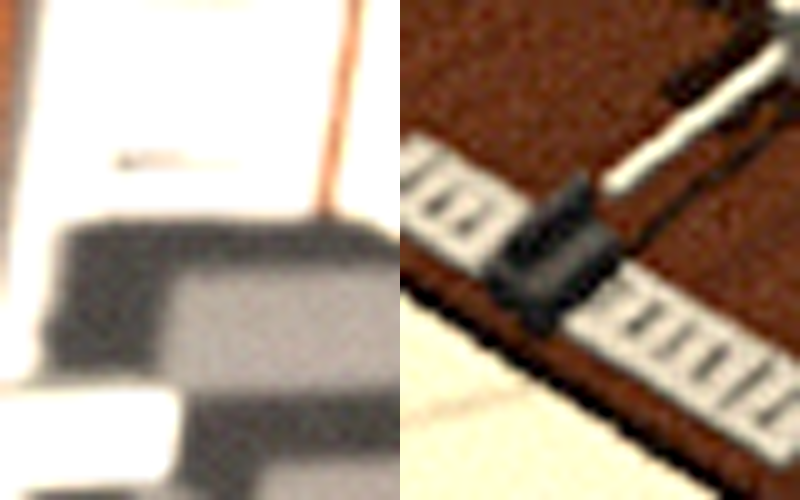

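The zoom shows the needle tip at scene pixel (225.8,263.0) and the inner top of the blade at (222.5,262.5). In the wrist view the needle tip is at (492.5,242.7).

Run:
```python
from h import *
w=pickle.load(open("w6.pkl","rb"));s=pickle.load(open("s6.pkl","rb"));s0=pickle.load(open("scene.pkl","rb"))
print("scene needle",S(plane(s,225.75,263.05,.032)),"blade",S(plane(s,222.5,262.5,.038)),"blade outer top?",S(plane(s,205+10-.45,245+26-.45,.038)))
c,sn=np.cos(YAW),np.sin(YAW)
wd=lambda x,y,z:np.r_[O+np.array([c*x-sn*y,sn*x+c*y])/1e3,z/1e3]
for x in(14,17,20): print(x,"blade in/out top, base",(proj(s,[wd(x,-153,38),wd(x,-177,38),wd(x,-153,15)])).round(1).tolist(), "needle",proj(s,[wd(x,-150,32)]).round(1).tolist())
R=cv2.Rodrigues(np.array(w["rvec"],float))[0];print("wcam",S(-R.T@np.array(w["tvec"]).ravel()),"axis",R[2])
for n,p,z in(("needle",(492.5,242.7),.032),("clip far top edge",(494,222.3),.02),("far top v221 z38",(494,222.3),.038),("band v226 z38",(494,226.3),.038),("v238.5 z38",(494,238.3),.038),("v245.5 z38",(498,245.3),.038)): print(n,wplane(w,*p,z))
```

```text
scene needle [  16.5 -146.3   32. ] blade [  14.7 -153.5   38. ] blade outer top? [  18.7 -180.5   38. ]
14 blade in/out top, base [[222.4, 262.2], [214.2, 268.6], [223.5, 270.0]] needle [[223.7, 263.5]]
17 blade in/out top, base [[223.4, 262.8], [215.2, 269.2], [224.5, 270.6]] needle [[224.7, 264.1]]
20 blade in/out top, base [[224.4, 263.4], [216.2, 269.9], [225.5, 271.2]] needle [[225.7, 264.7]]
wcam [ 72.7 -40.9 170.3] axis [-0.27205214  0.01309864 -0.96219336]
needle [  17.3 -152.1   32. ]
clip far top edge [  24.9 -160.    20. ]
far top v221 z38 [  30.6 -145.8   38. ]
band v226 z38 [  28.5 -146.2   38. ]
v238.5 z38 [  22.1 -147.8   38. ]
v245.5 z38 [  18.1 -151.5   38. ]
```

The needle is within about 1 mm of the mark in all views (needle about 16.5–17, mark about 16–16.7), and it has been held there with the lever open. Next I squeeze.

Call:
jog_arm(moves=[0,0,0,0,0,0,0.75,0,0,0,0,0,0,0.65,0,0,0,0,0,0,0.55,0,0,0,0,0,0,0.45,0,0,0,0,0,0,0.38,0,0,0,0,0,0,0.3,0,0,0,0,0,0,0.2,0,0,0,0,0,0,0.1], grip_force=40)

```text
t: 10.45
eef_pos: [0.5994, -0.0533, 0.0465]
tool_rot: [-0.001, 1.0, -0.023, 0.001]
contact_force: [-4.6, 3.3, 9.1]
gripper_width: 0.325
grasp_force: 44.8
```

Call:
jog_arm(moves=[0,0,0,0,0,0,0,0,0,0,0,0,0,0,0,0,0,0,0,0,0,0,0,0,0,0,0,0,0,0,0,0,0,0,0,0,0,0,0,0,0,0,0,0,0,0,0,0,0,0,0,0,0,0,0,0])

```text
t: 11.12
eef_pos: [0.5994, -0.0533, 0.0464]
tool_rot: [-0.001, 1.0, -0.023, 0.001]
contact_force: [-4.8, 3.1, 9.4]
gripper_width: 0.326
grasp_force: 44.8
```

Run:
```python
from h import *
stat()
w0=pickle.load(open("w6.pkl","rb"));s0=pickle.load(open("s6.pkl","rb"))
w=read_camera("wrist");s=read_camera("scene")
def corr(a,b,x,y,k=6,m=6):
    g=lambda i:cv2.cvtColor(i["color"],cv2.COLOR_BGR2GRAY)
    r=cv2.matchTemplate(g(b)[y-k-m:y+k+m,x-k-m:x+k+m],g(a)[y-k:y+k,x-k:x+k],cv2.TM_CCOEFF_NORMED);_,v,_,p=cv2.minMaxLoc(r);return p[0]-m,p[1]-m,round(v,2)
print("needle shift scene",corr(s0,s,228,262),"wrist needle",corr(w0,w,488,243))
```

```text
t 11.12 stand [  4.2 -38.6  46.4] toolx yaw -2.65 z [ 0.002  0.002 -1.   ] F [-4.8  3.1  9.4] w 0.326 gf 44.8
needle shift scene (0, 0, 0.92) wrist needle (2, 0, 0.97)
```

```bash
python3 -c "from station import *;print(hand_in())"
```

```text
the job is handed in; nothing more can be done
None
```

I handed the job in at about 11 s of the 48 s allowed, still squeezing lever and plate with about 45 N: the hook is in its catch, the lever looks shut from the finger opening, and the needle measured about 1 mm from the mark; no verdict was returned.

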